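Swing up the drain stand and hang the splash cover on it

ROBOT

A 6-joint arm with a two-finger parallel gripper is mounted at the origin on the work surface. World frame = base frame: x ahead of the robot, y to its left, z up, the work surface at z = 0. Lengths are in m, angles in rad, forces in N, time in s.
With the tool pointing down it reaches from about 0.3 to 0.775 m from the base axis. Payload 14.6 kg.
Tool frame: the origin (TCP) lies on the centre line of the jaws, within the pads' length; the fingertips stand 17 mm ahead of it and the grasp point (between the pads) lies 2 mm behind it; z points along the fingers, x is the direction in which the jaws open and shut, and the axes are right-handed (so a half turn about z gives the same grasp; the last joint's range is limited). The gripper opens to 94 mm and grips with 3 to 60 N. Pads are 16 mm wide; open, the fingers measure 119 mm over their backs; the gripper's body (75 mm by 177 mm) begins 78 mm behind the grasp point.
Start: joints at [-1.214, 0.3, 1.521, -0, 1.321, -0.067], TCP at [0.226, -0.501, 0.222] pointing down, gripper open.
Joint ranges: [-3.03, 3.03], [-0.79, 2.21], [0.23, 2.52], [-1.04, 4.18], [0, 3.07], [-2.55, 2.55]. Speed limits (rad/s): [2.22, 2.22, 2.57, 3.14, 3.14, 3.14].

INTERFACE

Orientations are given as [roll, pitch, yaw] about the fixed x, y, z axes, in that order (R = Rz(yaw) Ry(pitch) Rx(roll)).
In Python, from station import ctrl gives the robot as it stands. The module is installed in compiled form; this text tells all that it offers.
- The arm moves only by the tool drive_tool, never from a script. Its argument "increments" is a list of rows, each a list of 3 entries, a list of its own where there are three numbers: the turn, a rotation vector about the tool's x, y, z in degrees, then the shift along the tool's x, y, z in mm, then the opening, from 0 (shut) to 1 (fully open). In form: [[[ax, ay, az], [dx, dy, dz], hand], ...]. A call has 1 to 20 rows; each row shifts and turns the commanded pose from where the row before left it, along the tool's axes as they then stand; what a row does not reach is not made up. A row lasts 1/8 s, in which the tool goes at most 62.5 mm and 10.7 degrees, less where a joint would pass 70% of its speed; a pose out of reach is approached as far as the arm can. A call with a gripper value outside its range is refused whole. The fingers move at their own pace and stop on an object; "squeeze" is the grip in N (left out, the last holds). Time passes only in rows, so rows that do not move let the fingers close. It gives the time, the measured TCP pose, the force and the opening at its end, in the units of the state.
- ctrl.get_obs(): the state, without advancing time (a new reading comes with each control period).
- ctrl.camera(name): name is "side" or "top" or "wrist"; returns the picture (420x560x3 uint8, red, green, blue); there is no depth.
- ctrl.calibration(name): a dict with "fx", "fy", "cx", "cy" (pixels), "rvec" (rotation vector, rad) and "tvec" (3), from world to camera coordinates, as OpenCV has them. Camera axes: x right, y down, z forward; pixel columns grow to the right and rows downward; lengths in m; the calibration is good to about 2 mm. The wrist camera is an equidistant fisheye: a pixel r from the principal point sees the ray r / f radians off the axis. A picture is of the moment at which its call begins: read the wrist's pose just before it. calibration takes no time and is no camera call; for the wrist camera it gives the pose at the moment of the call.
- ctrl.hand_in(): hands the job in, once; it reports no verdict.
The state is a dict: "time_s": time; "qpos": joint angles; "joint_vel": joint speeds; "tau": joint torques, N m; "ee_pos": TCP position; "eef_rot": TCP orientation; "force": force on the tool from outside, world axes, zero at the start; "moment": the same for the moment, N m; "grip_width": finger opening in m.
Only numpy, scipy, OpenCV 4.12 (cv2) and the standard library are available. Lean on these libraries where they do the work, as an engineer would, in place of code of your own. Each camera call takes 0.05 s, during which the arm holds its last target.

TASK

Swing the folded pipe stand up until its post stands fully upright, then take the rinsed white splash cover from the bench and hang it astride the stand's crossbar to drain, roughly in the middle and fully down on the bar. Set it down gently, let go, and leave the tub, the bottle and the pipe elbow where they are.

Things in the scene. Friction and masses are not known exactly. Their poses are not given: they have to be found in the camera images.
- stand_hinge (a point): Hinge point of the fold-up stand, 40 mm above the bench over the centre of its base. This frame does not turn with the post: x = hinge axis (level), y = the level direction towards which the post is folded down, z = up.
- post (a joint): Angle of the grey pipe post: 0 = lying level along stand_hinge y, 1.57 rad = upright, against its stop. The hinge is stiff (friction 0.45 N m; 4 to 5 N at the crossbar lifts it) and the post stays wherever it is left. Starts between 0 and 0.5 rad.
- bar_mid (a point): Middle of the crossbar's axis at the post's free end, 165 mm from the hinge: a round pipe 20 mm thick parallel to the hinge axis, plain for 75 mm either side, then 28 mm end caps 9 mm long. x = along the bar, y = outwards along the post (up when upright). The post joins at the middle; fingers fit on the bar beside it, about 45 mm from the middle. Axis 205 mm above the bench when upright.
- cover_grip (a point): Middle of the upright grip fin on top of the loose white splash cover: 50 mm long along the cover's x, 14 mm thick along y, its top 100 mm above the cover's lower edges; this point is 85 mm above them and the fin stands clear of the roof for about 30 mm. z is up. The cover weighs about 0.11 to 0.22 kg.
- cover_seat (a point): Where the bar's axis comes to lie inside the cover when it hangs fully down: on its middle, 51.9 mm above its lower edges, 33.1 mm below cover_grip. The bar must run along the cover's x (either way round), its walls hanging on both sides of bar and post; the roof slopes centre themselves on the bar.
- tub: Bystander: low white tub with blue lid, 64 mm in diameter, 58 mm high, origin at its underside. Tub and cover may have swapped places.
- bottle: Bystander: small upright bottle, 48 mm in diameter, 110 mm high, origin at its underside.
- elbow: Bystander: grey pipe elbow lying on the bench, about 57 x 57 x 34 mm, origin at its underside below the corner.
- cover: Loose rigid white splash cover, a bent sheet 4 mm thick like a small house: 80 mm long along x, 56 mm wide along y, open below and at both ends; two walls 42 mm high, 48 mm apart inside, and two 45 degree slopes meeting in a ridge along x. Starts standing on its lower edges on the bench. Origin: middle of the lower edges; z up.
- stand: Fixed base of the stand: black plate 110 x 110 x 10 mm with two small grey cheeks beside the hinge, tops 55 mm above the bench. Origin on the bench under the hinge, axes as stand_hinge. Post and crossbar are grey pipe 20 mm thick; a 26 mm collar sits on the post just below the crossbar.
There are look-alikes about, which are no part of the job. Leave any red or yellow look-alike of the cover alone.

How it is judged:
On the way, in this order (a step that is already met when the one before it is completed fails the run):
1. the post is swung upright while the cover is still off the bar (value of joint post above 1.48 rad and distance between cover_seat and bar_mid above 0.05 m), for 0.2 s.
2. the cover sits astride the crossbar (value of joint post above 1.48 rad and x of cover_seat in the frame of bar_mid between -0.04 and 0.04 m and y of cover_seat in the frame of bar_mid between -0.008 and 0.008 m and z of cover_seat in the frame of bar_mid between -0.008 and 0.008 m and angle between the x axis of cover_seat and the x axis of bar_mid, either way round below 0.15 rad and angle between cover_seat's own z axis and vertical below 0.25 rad), for 0.2 s.
At the end, for the whole second after the job is handed in: The post is upright (joint above 1.48 rad) and the cover hangs at rest astride the crossbar, fully down: its seat point within 8 mm of the bar's axis across the bar and within 40 mm of the bar's middle along it, its ridge parallel to the bar within 0.15 rad and its tilt under 0.25 rad (all of step 2 and linear speed of cover below 0.03 m/s); the robot touches nothing.
It fails at once if the tub is moved more than 30 mm (distance of tub from where it was at the start of the episode above 0.03 m).
It fails at once if the bottle is moved more than 30 mm (distance of bottle from where it was at the start of the episode above 0.03 m).
It fails at once if the elbow is moved more than 30 mm (distance of elbow from where it was at the start of the episode above 0.03 m).
It fails at once if the cover is dropped or thrown (faster than 0.8 m/s while no finger touches it) (linear speed of cover above 0.8 m/s and contact force between the fingers and cover below 0.1 N).
It fails at once if the cover is slammed or pressed hard onto the stand (over 50 N) (contact force between cover and stand above 50 N).
It also fails if it takes over 58 s, if anything falls off the work surface, if the arm or the gripper's body presses on something with over 40 N, if the wrist force passes 120 N, or if a joint passes its speed limit or range.

## Working session

There is one attempt and no reset: what is moved stays moved. The work goes in short steps, Python scripts to look and compute and a tool call to move; the robot and the scene stay as the last step left them, time stands still between calls to the robot, and variables do not carry over. Pictures are saved under pics/ and viewed, and the job is handed in when it is done.

Besides the shell and the picture viewer there is one more tool, called after "Emit:" as a command line: name --argument value ..., lists and objects as JSON in quotes. drive_tool: Moves the arm, as the interface text tells. Its arguments: {"type":"object","properties":{"increments":{"type":"array"},"squeeze":{"type":"number"}},"required":["increments"]}

```bash
mkdir -p pics; python3 - <<'E'
from station import ctrl
import cv2,numpy as np
o=ctrl.get_obs();print({k:np.round(v,3) for k,v in o.items()})
for n in ["side","top","wrist"]:
    c=ctrl.calibration(n);print(n,{k:np.round(v,4) for k,v in c.items()})
    im=ctrl.camera(n);cv2.imwrite(f"pics/{n}0.png",im[:,:,::-1])
E
```

```text
{'time_s': np.float64(0.0), 'qpos': array([-1.214,  0.3  ,  1.522, -0.   ,  1.321, -0.067]), 'joint_vel': array([ 0.001, -0.001, -0.003,  0.002, -0.   ,  0.001]), 'tau': array([ 0.0000e+00, -5.3180e+01, -3.5273e+01,  7.1000e-02,  2.4000e-02,
       -0.0000e+00]), 'ee_pos': array([ 0.226, -0.501,  0.222]), 'eef_rot': array([-3.142e+00,  1.000e-03, -1.147e+00]), 'force': array([-0.564,  0.52 , -0.007]), 'moment': array([-0.011, -0.02 ,  0.002]), 'grip_width': np.float64(0.094)}
side {'fx': np.float64(397.0519), 'fy': np.float64(397.0519), 'cx': np.float64(270.9679), 'cy': np.float64(215.2229), 'rvec': array([ 2.1559, -0.048 ,  0.0535]), 'tvec': array([-0.5315,  0.1099,  0.9114])}
top {'fx': np.float64(496.9767), 'fy': np.float64(496.9767), 'cx': np.float64(281.7195), 'cy': np.float64(209.1153), 'rvec': array([ 2.0975, -2.1198,  0.2212]), 'tvec': array([0.0076, 0.569 , 1.4669])}
wrist {'fx': np.float64(325.1923), 'fy': np.float64(325.1923), 'cx': np.float64(279.878), 'cy': np.float64(209.5831), 'rvec': array([-2.469 ,  1.5947,  0.1888]), 'tvec': array([-0.5494, -0.0227,  0.39  ])}
```

View pics/side0.png

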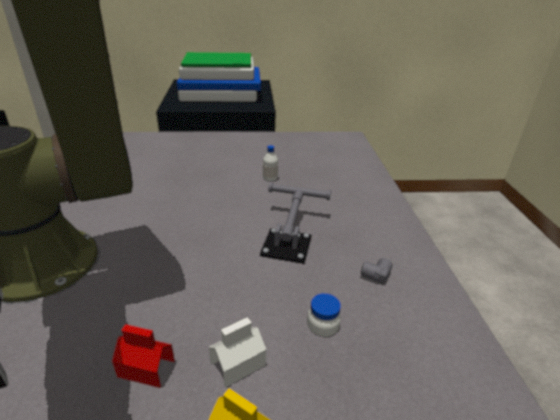

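View pics/top0.png

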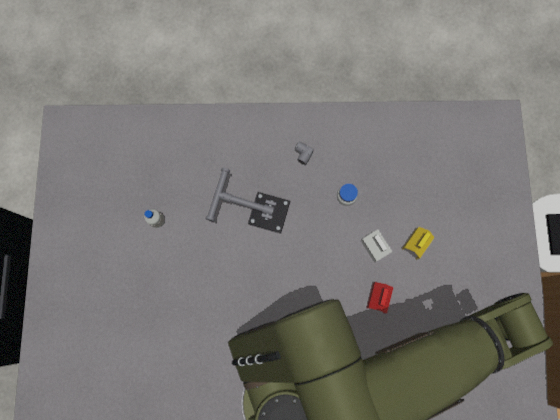

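View pics/wrist0.png

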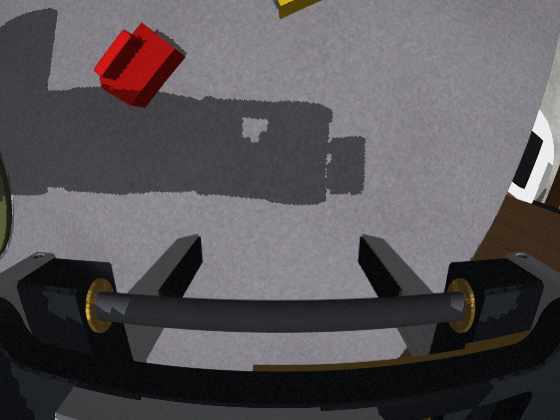

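```bash
cat > h.py <<'E'
from station import ctrl
import cv2,numpy as np
from scipy.spatial.transform import Rotation as Ro
def ray(n,uv,c=None):
    c=c or ctrl.calibration(n);R=cv2.Rodrigues(np.array(c['rvec'],float))[0];t=np.array(c['tvec'],float)
    u=(uv[0]-c['cx'])/c['fx'];v=(uv[1]-c['cy'])/c['fy']
    if n=='wrist':
        r=np.hypot(u,v);d=np.array([np.sin(r)*u/r,np.sin(r)*v/r,np.cos(r)])
    else: d=np.array([u,v,1.]);d/=np.linalg.norm(d)
    return -R.T@t,R.T@d
def plane(n,uv,z,c=None):
    o,d=ray(n,uv,c);return o+d*(z-o[2])/d[2]
def tri(a,b):
    (o1,d1),(o2,d2)=a,b
    s=np.linalg.lstsq(np.c_[d1,-d2],o2-o1,rcond=None)[0]
    p,q=o1+d1*s[0],o2+d2*s[1];return (p+q)/2,np.linalg.norm(p-q)
def proj(n,P,c=None):
    c=c or ctrl.calibration(n);R=cv2.Rodrigues(np.array(c['rvec'],float))[0]
    p=R@np.asarray(P)+np.array(c['tvec'],float)
    if n=='wrist':
        th=np.arctan2(np.hypot(p[0],p[1]),p[2]);k=th/np.hypot(p[0],p[1])
        return np.array([c['cx']+c['fx']*k*p[0],c['cy']+c['fy']*k*p[1]])
    return np.array([c['cx']+c['fx']*p[0]/p[2],c['cy']+c['fy']*p[1]/p[2]])
def crop(src,x,y,w,h,k,out):
    im=cv2.imread(src)[y:y+h,x:x+w];cv2.imwrite(out,cv2.resize(im,None,fx=k,fy=k,interpolation=cv2.INTER_CUBIC))
E
python3 - <<'E'
from h import *
crop('pics/top0.png',195,140,130,100,6,'pics/c1.png')
crop('pics/side0.png',240,150,110,110,5,'pics/c2.png')
crop('pics/top0.png',330,170,110,90,6,'pics/c3.png')
crop('pics/side0.png',200,290,150,110,5,'pics/c4.png')
E
```

```text
(no output)
```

View pics/c1.png

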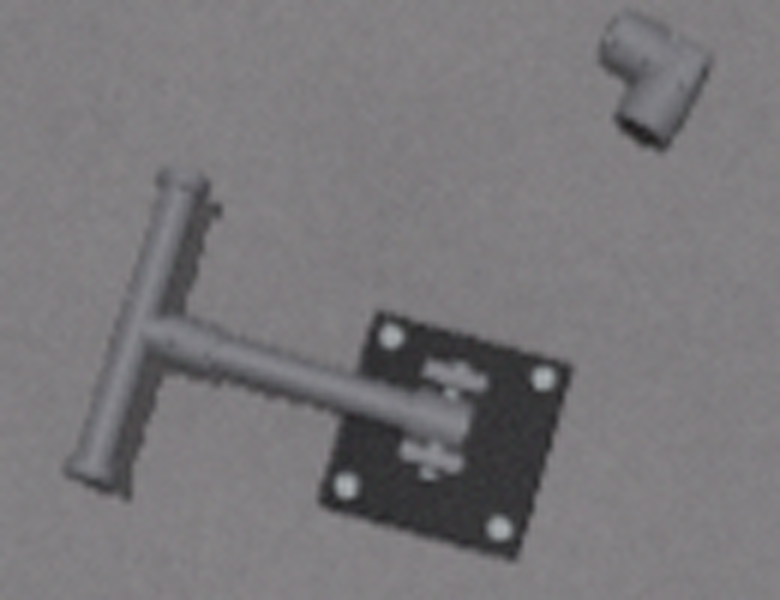

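View pics/c2.png

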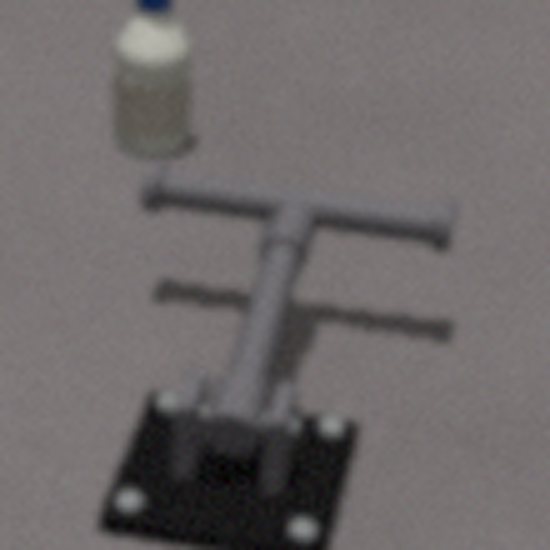

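View pics/c3.png

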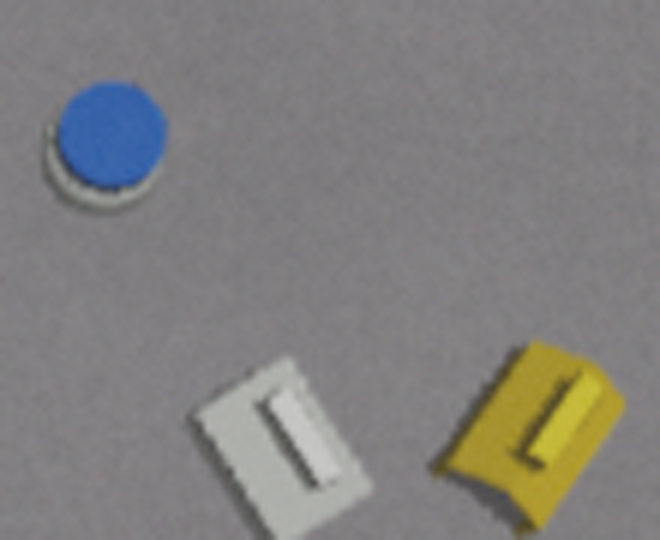

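View pics/c4.png

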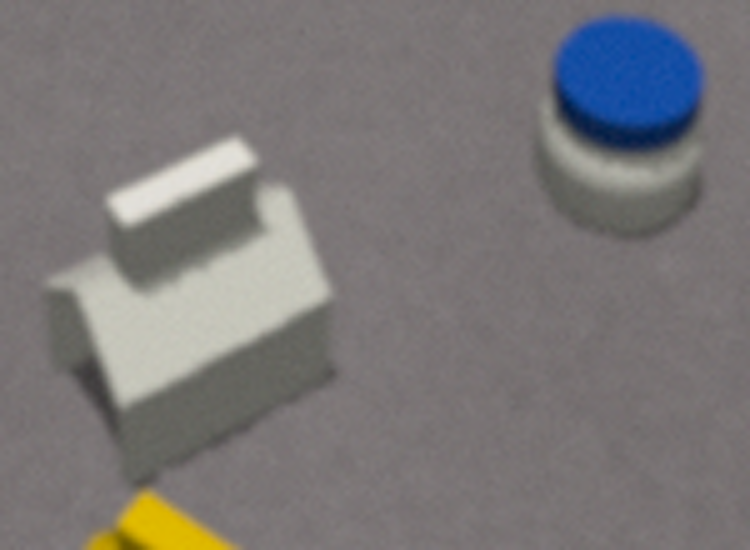

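```bash
cat > m.py <<'E'
from h import *
def T(x,y,a,b,k): return ((x+.5)/k-.5+a,(y+.5)/k-.5+b)
c1=lambda x,y:T(x,y,195,140,6)
c2=lambda x,y:T(x,y,240,150,5)
c3=lambda x,y:T(x,y,330,170,6)
c4=lambda x,y:T(x,y,200,290,5)
tp=lambda uv,z:plane('top',uv,z); sd=lambda uv,z:plane('side',uv,z)
np.set_printoptions(precision=4,suppress=True)
P=[tp(c1(*q),.01) for q in [(378,312),(572,368),(518,560),(320,505)]]
print('plate top',np.mean(P,0),[np.linalg.norm(P[i]-P[i-1]) for i in range(4)])
e=(P[0]-P[1])+(P[3]-P[2]);print('ang of y',np.arctan2(e[1],e[0]))
Q=[sd(c2(*q),.01) for q in [(152,395),(357,425),(327,548),(100,530)]]
print('plate side',np.mean(Q,0))
a,ea=tri(ray('top',c1(184,180)),ray('side',c2(443,222)))
b,eb=tri(ray('top',c1(92,472)),ray('side',c2(153,190)))
print('bar ends',a,ea,b,eb,np.linalg.norm(a-b),(a+b)/2)
d=a-b;print('bar ang',np.arctan2(d[1],d[0]))
m,em=tri(ray('top',c1(140,326)),ray('side',c2(297,207)));print('bar mid',m,em)
F=[tp(c3(*q),.1) for q in [(265,402),(292,388),(342,476),(318,490)]]
print('fin top',np.mean(F,0)); f=F[2]-F[1]+F[3]-F[0];print(np.arctan2(f[1],f[0]),np.linalg.norm(f)/2)
G=[sd(c4(*q),.1) for q in [(107,203),(237,137),(260,160),(128,226)]]
print('fin side',np.mean(G,0));f=G[1]-G[0]+G[2]-G[3];print(np.arctan2(f[1],f[0]),np.linalg.norm(f)/2)
print('tri fin',tri(ray('top',np.mean([c3(*q) for q in [(265,402),(292,388),(342,476),(318,490)]],0)),ray('side',np.mean([c4(*q) for q in [(107,203),(237,137),(260,160),(128,226)]],0))))
print('tub',tp(c3(112,136),.058),'bottle',tp((152,215),.1),'elbow',tp(c1(660,80),.02),'yellow',tp(c3(560,420),.09))
E
python3 m.py
```

```text
plate top [0.5704 0.0419 0.01  ] [np.float64(0.10873186467459668), np.float64(0.10789659804296767), np.float64(0.10717294461853331), np.float64(0.1082825610062982)]
ang of y 1.278714376351163
plate side [0.5725 0.0422 0.01  ]
bar ends [0.6937 0.1756 0.0718] 0.0006893993829329462 [0.5413 0.2208 0.0674] 0.0003192378851360204 0.1589838590077991 [0.6175 0.1982 0.0696]
bar ang -0.2880575991391208
bar mid [0.6175 0.1974 0.0691] 0.0006211888782491742
fin top [ 0.456  -0.2878  0.1   ]
-2.6579796575956425 0.0494993260993686
fin side [ 0.4584 -0.2875  0.1   ]
0.5502622249232301 0.04909482088574838
tri fin (array([ 0.457 , -0.2878,  0.0997]), np.float64(0.0020646054698577184))
tub [ 0.6207 -0.2051  0.058 ] bottle [0.5468 0.3892 0.1   ] elbow [ 0.7628 -0.0742  0.02  ] yellow [ 0.4655 -0.4169  0.09  ]
```

The white gabled cover with a fin is at side (238,345) and top (377,245). The other candidates are the tub at side (324,314), which is round with a blue lid, the red look-alike at side (143,355) and the yellow one at side (238,408). The crops c3 and c4 confirm the white gabled one fits. Heights, lengths and hinge radius all match the spec, and the post is at about 0.18 rad. Next I'll move over the near side of the bar.

Emit:
drive_tool --increments '[[[0, 0, 0], [-31.5, -38, 0], 1], [[0, 0, 0], [-31.5, -38, 0], 1], [[0, 0, 0], [-31.5, -38, 0], 1], [[0, 0, 0], [-31.5, -38, 0], 1], [[0, 0, 0], [-31.5, -38, 0], 1], [[0, 0, 0], [-31.5, -38, 0], 1], [[0, 0, 0], [-31.5, -38, 0], 1], [[0, 0, 0], [-31.5, -38, 0], 1], [[0, 0, 0], [-31.5, -38, 0], 1], [[0, 0, 0], [-31.5, -38, 0], 1], [[0, 0, 0], [-31.5, -38, 0], 1], [[0, 0, 0], [-31.5, -38, 0], 1], [[0, 0, 0], [-31.5, -38, 0], 1], [[0, 0, 0], [-31.5, -38, 0], 1], [[0, 0, 0], [-31.5, -38, 0], 1], [[0, 0, 0], [-31.5, -38, 0], 1]]'

```text
time_s: 2.15
ee_pos: [0.5736, 0.2096, 0.2222]
eef_rot: [3.141, 0.0, -1.147]
force: [1.2, -1.2, 0.3]
grip_width: 0.0942
```

Emit:
drive_tool --increments '[[[0, 0, -10], [0, 0, 0], 1], [[0, 0, -10], [0, 0, 0], 1], [[0, 0, -10], [0, 0, 0], 1], [[0, 0, -10], [0, 0, 0], 1], [[0, 0, -10], [0, 0, 0], 1], [[0, 0, -10], [0, 0, 0], 1], [[0, 0, -10], [0, 0, 0], 1], [[0, 0, -10], [0, 0, 0], 1], [[0, 0, -10], [0, 0, 0], 1], [[0, 0, -10], [0, 0, 0], 1], [[0, 0, -10], [0, 0, 0], 1], [[0, 0, -10], [0, 0, 0], 1], [[0, 0, -10], [0, 0, 0], 1], [[0, 0, -9], [0, 0, 0], 1], [[0, 0, 0], [0, 0, 0], 1], [[0, 0, 0], [0, 0, 0], 1]]'

```text
time_s: 4.15
ee_pos: [0.5731, 0.2081, 0.2223]
eef_rot: [-3.141, 0.0, 1.275]
force: [0.1, 0.9, -0.1]
grip_width: 0.0943
```

```bash
cat >> h.py <<'E'
def go(P,yaw=None):
    o=ctrl.get_obs();R=Ro.from_euler('xyz',o['eef_rot']).as_matrix()
    print('t',o['time_s'],'pos',np.round(o['ee_pos'],4),'rpy',np.round(o['eef_rot'],3),'F',np.round(o['force'],2),'w',round(float(o['grip_width']),4))
    print('tool shift mm',np.round(R.T@(np.array(P)-o['ee_pos'])*1e3,1), None if yaw is None else 'turn z deg %.1f'%-np.degrees((yaw-o['eef_rot'][2]+np.pi)%(2*np.pi)-np.pi))
E
python3 - <<'E'
from h import *
go([.5745,.210,.071],1.282)
c=ctrl.calibration('wrist');im=ctrl.camera('wrist');cv2.imwrite('pics/w1.png',im[:,:,::-1])
for p in [[.5745,.210,.069],[.6175,.1978,.069],[.5713,.042,.04]]: print(proj('wrist',p,c))
E
```

```text
t 4.15 pos [0.5731 0.2081 0.2223] rpy [-3.141  0.     1.275] F [ 0.13  0.9  -0.1 ] w 0.0943
tool shift mm [  2.3   0.9 151.3] turn z deg -0.4
[281.01013825 201.21944235]
[281.79539032 243.82387538]
[144.16871608 234.56476029]
```

View pics/w1.png

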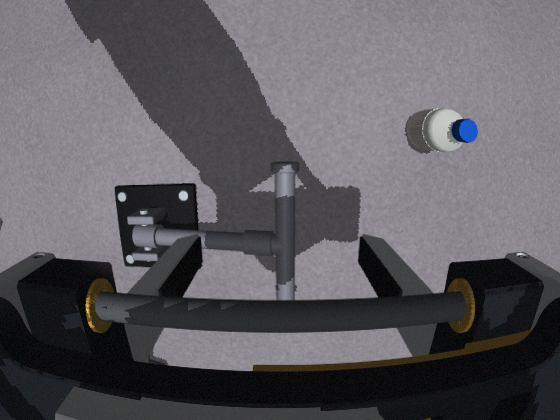

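Wrist view: the bar runs vertically at column 285, with its end cap at row 167 and the post joining at row 241. I predicted (282,244), so they agree. Descending and gripping.

Emit:
drive_tool --increments '[[[0, 0, 0], [2, 0.5, 40], 1], [[0, 0, 0], [1.5, 0.5, 40], 1], [[0, 0, 0], [0, 0, 30], 1], [[0, 0, 0], [0, 0, 25], 1], [[0, 0, 0], [0, 0, 16], 1], [[0, 0, 0], [0, 0, 0], 0.7], [[0, 0, 0], [0, 0, 0], 0.4], [[0, 0, 0], [0, 0, 0], 0.3], [[0, 0, 0], [0, 0, 0], 0.1], [[0, 0, 0], [0, 0, 0], 0.1], [[0, 0, 0], [0, 0, 0], 0.1], [[0, 0, 0], [0, 0, 0], 0.1]]' --squeeze 25

```text
time_s: 5.7
ee_pos: [0.5751, 0.2111, 0.0715]
eef_rot: [-3.142, 0.0, 1.279]
force: [0.4, 0.7, 0.7]
grip_width: 0.0274
```

Emit:
drive_tool --increments '[[[0, 0, 0], [0, 0, 0], 0.1], [[0, 0, 0], [0, 0, 0], 0.1], [[0, 0, 0], [0, 0, 0], 0.1]]'

```text
time_s: 6.08
ee_pos: [0.5754, 0.2122, 0.0717]
eef_rot: [3.141, -0.002, 1.279]
force: [2.0, 7.6, -0.8]
grip_width: 0.0195
```

```bash
python3 - <<'E'
from h import *
go([.5745,.210,.071],1.282)
im=ctrl.camera('wrist');cv2.imwrite('pics/w2.png',im[:,:,::-1])
# arc plan in tool axes, from measured grip
H=np.array([.5713,.042,.04]);u=np.array([.285,.9585]);o=ctrl.get_obs()
P=o['ee_pos']; s=(P[:2]-H[:2])@u
print('s',s)
for th in np.linspace(.178,1.6,11): print(round(th,3),np.round([165*np.cos(th),165*np.sin(th)],1))
E
```

```text
t 6.075 pos [0.5754 0.2122 0.0717] rpy [ 3.141e+00 -2.000e-03  1.279e+00] F [ 1.99  7.59 -0.81] w 0.0195
tool shift mm [-2.4 -0.2  0.7] turn z deg -0.2
s 0.16434704614972134
0.178 [162.4  29.2]
0.32 [156.6  51.9]
0.462 [147.7  73.6]
0.605 [135.8  93.8]
0.747 [121.1 112.1]
0.889 [104.  128.1]
1.031 [ 84.8 141.6]
1.173 [ 63.9 152.1]
1.316 [ 41.7 159.7]
1.458 [ 18.6 163.9]
1.6 [ -4.8 164.9]
```

View pics/w2.png

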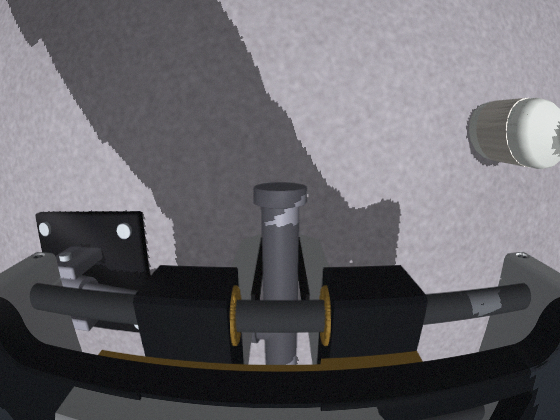

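Emit:
drive_tool --increments '[[[0, 0, 0], [-2.4, 0, -11.4], 0.1], [[0, 0, 0], [-3.4, 0, -11.3], 0.1], [[0, 0, 0], [-4.1, 0, -11], 0.1], [[0, 0, 0], [-4.8, 0, -10.7], 0.1], [[0, 0, 0], [-5.6, 0, -10.3], 0.1], [[0, 0, 0], [-6.3, 0, -9.9], 0.1], [[0, 0, 0], [-7, 0, -9.4], 0.1], [[0, 0, 0], [-7.7, 0, -8.9], 0.1], [[0, 0, 0], [-8.3, 0, -8.3], 0.1], [[0, 0, 0], [-8.8, 0, -7.7], 0.1], [[0, 0, 0], [-9.4, 0, -7.1], 0.1], [[0, 0, 0], [-9.8, 0, -6.4], 0.1], [[0, 0, 0], [-10.3, 0, -5.6], 0.1], [[0, 0, 0], [-10.6, 0, -4.9], 0.1], [[0, 0, 0], [-11, 0, -4.2], 0.1], [[0, 0, 0], [-11.2, 0, -3.4], 0.1], [[0, 0, 0], [0, 0, 0], 0.1]]'

```text
time_s: 8.25
ee_pos: [0.5416, 0.0964, 0.2057]
eef_rot: [3.136, -0.005, 1.279]
force: [-4.9, 6.6, 25.9]
grip_width: 0.0192
```

```bash
python3 - <<'E'
from h import *
go([.5285,.055,.205],1.282)
im=ctrl.camera('side');cv2.imwrite('pics/s3.png',im[:,:,::-1])
E
```

```text
t 8.25 pos [0.5416 0.0964 0.2057] rpy [ 3.136 -0.005  1.279] F [-4.88  6.56 25.89] w 0.0192
tool shift mm [-43.4  -0.7   0.5] turn z deg -0.2
```

View pics/s3.png

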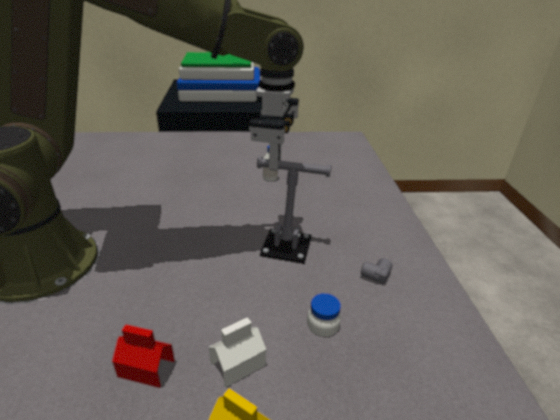

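Emit:
drive_tool --increments '[[[0, 0, 0], [0, 0, -2], 0.1], [[0, 0, 0], [-9, 0, -2.5], 0.1], [[0, 0, 0], [-9, 0, -1.5], 0.1], [[0, 0, 0], [-9, 0, -1], 0.1], [[0, 0, 0], [-8, 0, -0.5], 0.1], [[0, 0, 0], [-6, 0, 0], 0.1], [[0, 0, 0], [0, 0, 0], 0.1]]' --squeeze 12

```text
time_s: 9.18
ee_pos: [0.5287, 0.0563, 0.2097]
eef_rot: [3.141, -0.001, 1.279]
force: [3.4, 5.0, 6.2]
grip_width: 0.0194
```

```bash
python3 - <<'E'
from h import *
go([.5285,.055,.205],1.282)
im=ctrl.camera('side');cv2.imwrite('pics/s4.png',im[:,:,::-1])
crop('pics/s4.png',230,110,130,160,3.7,'pics/s4c.png')
E
```

```text
t 9.175 pos [0.5287 0.0563 0.2097] rpy [ 3.141e+00 -1.000e-03  1.279e+00] F [3.4  5.   6.18] w 0.0194
tool shift mm [-1.3  0.1  4.7] turn z deg -0.2
```

View pics/s4c.png

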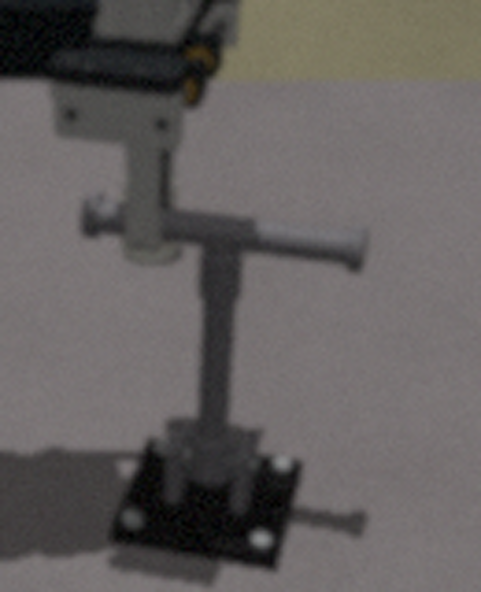

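Nearly upright. I'll press lightly against the stop.

Emit:
drive_tool --increments '[[[0, 0, 0], [-3, 0, 0], 0.1], [[0, 0, 0], [-2, 0, 0], 0.1], [[0, 0, 0], [0, 0, 0], 0.1], [[0, 0, 0], [0, 0, 0], 0.1]]'

```text
time_s: 9.72
ee_pos: [0.5279, 0.0538, 0.2097]
eef_rot: [3.14, -0.005, 1.28]
force: [9.0, 21.7, 0.9]
grip_width: 0.0243
```

It's on the stop: 23 N of resistance and only 2.6 mm of travel. Releasing and rising.

Emit:
drive_tool --increments '[[[0, 0, 0], [3, 0, 0], 0.3], [[0, 0, 0], [0, 0, 0], 0.6], [[0, 0, 0], [0, 0, 0], 0.8], [[0, 0, 0], [0, 0, 0], 0.8], [[0, 0, 0], [0, 0, 0], 0.8], [[0, 0, 0], [0, 0, -30], 0.8], [[0, 0, 0], [0, 0, -40], 0.8], [[0, 0, 0], [0, 0, -40], 0.8], [[0, 0, 0], [0, 0, 0], 0.8]]'

```text
time_s: 10.85
ee_pos: [0.5286, 0.0543, 0.3223]
eef_rot: [3.137, -0.002, 1.279]
force: [-0.1, 0.2, -0.3]
grip_width: 0.0756
```

```bash
python3 - <<'E'
from h import *
go([.457,-.2877,.32],-1.054)
for n in ['side','top','wrist']:
    im=ctrl.camera(n);cv2.imwrite(f'pics/{n}5.png',im[:,:,::-1])
crop('pics/side5.png',230,110,130,160,3.7,'pics/s5c.png')
crop('pics/top5.png',195,140,130,100,6,'pics/t5c.png')
E
```

```text
t 10.85 pos [0.5286 0.0543 0.3223] rpy [ 3.137e+00 -2.000e-03  1.279e+00] F [-0.07  0.21 -0.29] w 0.0756
tool shift mm [-348.2   29.8    1.9] turn z deg 133.7
```

View pics/s5c.png

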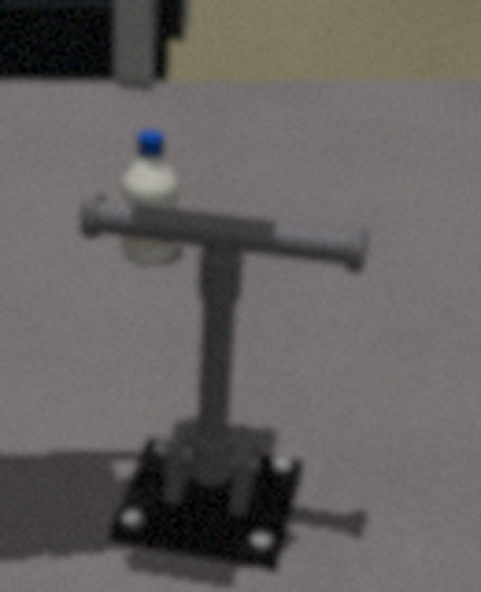

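View pics/t5c.png

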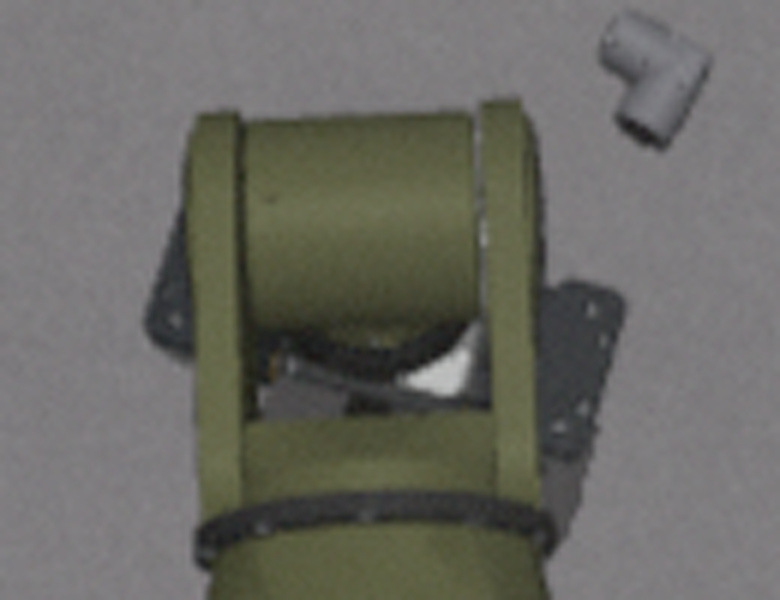

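View pics/wrist5.png

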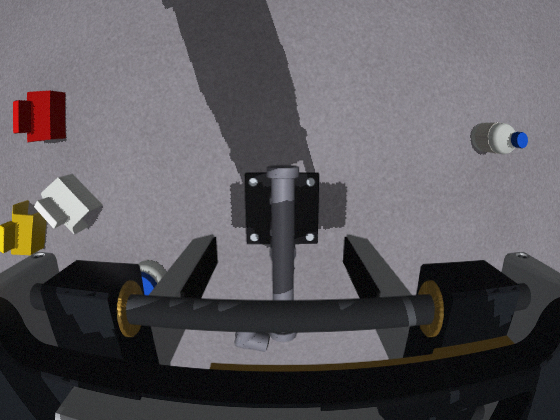

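The post is upright and holds. The side crop shows the bar from (95,215) to (355,250), and the wrist view shows it over the base. Now to the cover.

Emit:
drive_tool --increments '[[[0, 0, 0], [-43.5, 3.7, 0], 0.7], [[0, 0, 0], [-43.5, 3.7, 0], 0.7], [[0, 0, 0], [-43.5, 3.7, 0], 0.7], [[0, 0, 0], [-43.5, 3.7, 0], 0.7], [[0, 0, 0], [-43.5, 3.7, 0], 0.7], [[0, 0, 0], [-43.5, 3.7, 0], 0.7], [[0, 0, 0], [-43.5, 3.7, 0], 0.7], [[0, 0, 0], [-43.5, 3.7, 0], 0.7]]'

```text
time_s: 12.0
ee_pos: [0.4555, -0.2887, 0.318]
eef_rot: [-3.14, -0.001, 1.279]
force: [0.8, 0.6, 0.3]
grip_width: 0.0658
```

Emit:
drive_tool --increments '[[[0, 0, 10], [0, 0, 0], 0.7], [[0, 0, 10], [0, 0, 0], 0.7], [[0, 0, 10], [0, 0, 0], 0.7], [[0, 0, 10], [0, 0, 0], 0.7], [[0, 0, 10], [0, 0, 0], 0.7], [[0, 0, 10], [0, 0, 0], 0.7], [[0, 0, 10], [0, 0, 0], 0.7], [[0, 0, 10], [0, 0, 0], 0.7], [[0, 0, 10], [0, 0, 0], 0.7], [[0, 0, 10], [0, 0, 0], 0.7], [[0, 0, 10], [0, 0, 0], 0.7], [[0, 0, 10], [0, 0, 0], 0.7], [[0, 0, 10], [0, 0, 0], 0.7], [[0, 0, 3.5], [0, 0, 0], 0.7], [[0, 0, 0], [0, 0, 40], 0.7], [[0, 0, 0], [0, 0, 40], 0.7], [[0, 0, 0], [0, 0, 20], 0.7], [[0, 0, 0], [0, 0, 0], 0.7]]'

```text
time_s: 14.25
ee_pos: [0.4555, -0.2869, 0.2172]
eef_rot: [3.14, 0.004, -1.051]
force: [-0.7, -0.9, 0.2]
grip_width: 0.0658
```

```bash
python3 - <<'E'
from h import *
go([.457,-.2877,.088],-1.054)
c=ctrl.calibration('wrist');im=ctrl.camera('wrist');cv2.imwrite('pics/w6.png',im[:,:,::-1])
print(proj('wrist',[.457,-.2877,.1],c))
im=ctrl.camera('top');cv2.imwrite('pics/top6.png',im[:,:,::-1])
crop('pics/top6.png',205,150,130,100,6,'pics/t6c.png')
E
```

```text
t 14.25 pos [ 0.4555 -0.2869  0.2172] rpy [ 3.14   0.004 -1.051] F [-0.74 -0.86  0.19] w 0.0658
tool shift mm [  2.   -1.2 129.2] turn z deg 0.2
[282.17977055 210.24185549]
```

View pics/w6.png

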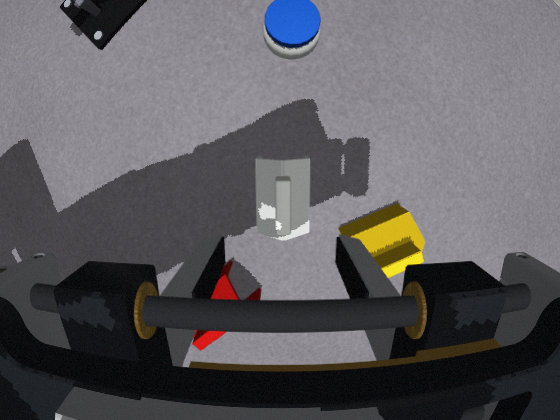

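View pics/t6c.png

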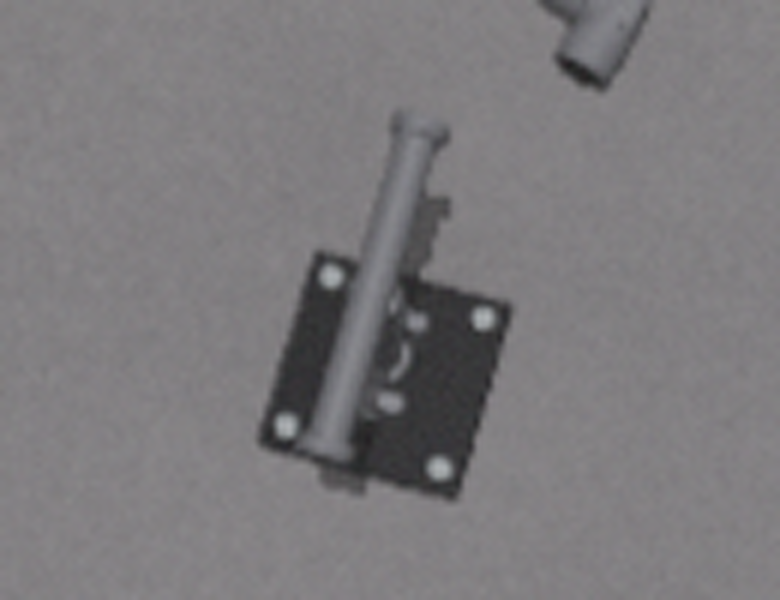

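Wrist view: the white cover's fin is at (283,207), aligned with the jaw gap, and I predicted (282,210). Red at (230,305) and yellow at (390,240) stay clear. Descending to grasp.

Emit:
drive_tool --increments '[[[0, 0, 0], [1, -0.5, 40], 0.6], [[0, 0, 0], [1, -0.5, 40], 0.6], [[0, 0, 0], [0, 0, 25], 0.6], [[0, 0, 0], [0, 0, 15], 0.6], [[0, 0, 0], [0, 0, 9], 0.6], [[0, 0, 0], [0, 0, 0], 0.4], [[0, 0, 0], [0, 0, 0], 0.3], [[0, 0, 0], [0, 0, 0], 0.1], [[0, 0, 0], [0, 0, 0], 0.05], [[0, 0, 0], [0, 0, 0], 0.05], [[0, 0, 0], [0, 0, 0], 0.05], [[0, 0, 0], [0, 0, 0], 0.05], [[0, 0, 0], [0, 0, 0], 0.05], [[0, 0, 0], [0, 0, 0], 0.05]]' --squeeze 20

```text
time_s: 16.1
ee_pos: [0.4581, -0.2886, 0.0904]
eef_rot: [3.142, 0.0, -1.051]
force: [-0.4, 1.3, 0.6]
grip_width: 0.0136
```

```bash
python3 - <<'E'
from h import *
go([.457,-.2877,.34],-1.859)
from m import T
c=lambda x,y:T(x,y,205,150,6)
a=plane('top',c(421,130),.205);b=plane('top',c(325,443),.205)
print(a,b,(a+b)/2,np.linalg.norm(a-b),np.arctan2(*(a-b)[1::-1]))
s=lambda x,y:T(x,y,230,110,3.7)
A=plane('side',s(357,248),.205);B=plane('side',s(95,214),.205);print(A,B,(A+B)/2,np.linalg.norm(A-B))
print(tri(ray('top',c(421,130)),ray('side',s(357,248))),tri(ray('top',c(325,443)),ray('side',s(95,214))))
im=ctrl.camera('side');cv2.imwrite('pics/s7.png',im[:,:,::-1])
crop('pics/s7.png',170,240,200,160,4,'pics/s7c.png')
E
```

```text
t 16.1 pos [ 0.4581 -0.2886  0.0904] rpy [ 3.142  0.    -1.051] F [-0.41  1.26  0.56] w 0.0136
tool shift mm [  -1.4    0.5 -249.6] turn z deg 46.3
plate top [0.5704 0.0419 0.01  ] [np.float64(0.10873186467459668), np.float64(0.10789659804296767), np.float64(0.10717294461853331), np.float64(0.1082825610062982)]
ang of y 1.278714376351163
plate side [0.5725 0.0422 0.01  ]
bar ends [0.6937 0.1756 0.0718] 0.0006893993829329462 [0.5413 0.2208 0.0674] 0.0003192378851360204 0.1589838590077991 [0.6175 0.1982 0.0696]
bar ang -0.2880575991391208
bar mid [0.6175 0.1974 0.0691] 0.0006211888782491742
fin top [ 0.456  -0.2878  0.1   ]
-2.6579796575956425 0.0494993260993686
fin side [ 0.4584 -0.2875  0.1   ]
0.5502622249232301 0.04909482088574838
tri fin (array([ 0.457 , -0.2878,  0.0997]), np.float64(0.0020646054698577184))
tub [ 0.6207 -0.2051  0.058 ] bottle [0.5468 0.3892 0.1   ] elbow [ 0.7628 -0.0742  0.02  ] yellow [ 0.4655 -0.4169  0.09  ]
[0.6475 0.0199 0.205 ] [0.4983 0.0652 0.205 ] [0.5729 0.0426 0.205 ] 0.1558776507322202 -0.2944122281522927
[0.6485 0.0237 0.205 ] [0.4972 0.0697 0.205 ] [0.5729 0.0467 0.205 ] 0.1581952779391759
(array([0.6473, 0.0199, 0.2069]), np.float64(0.0007657369093048292)) (array([0.4975, 0.065 , 0.2075]), np.float64(0.0007630685821680527))
```

View pics/s7c.png

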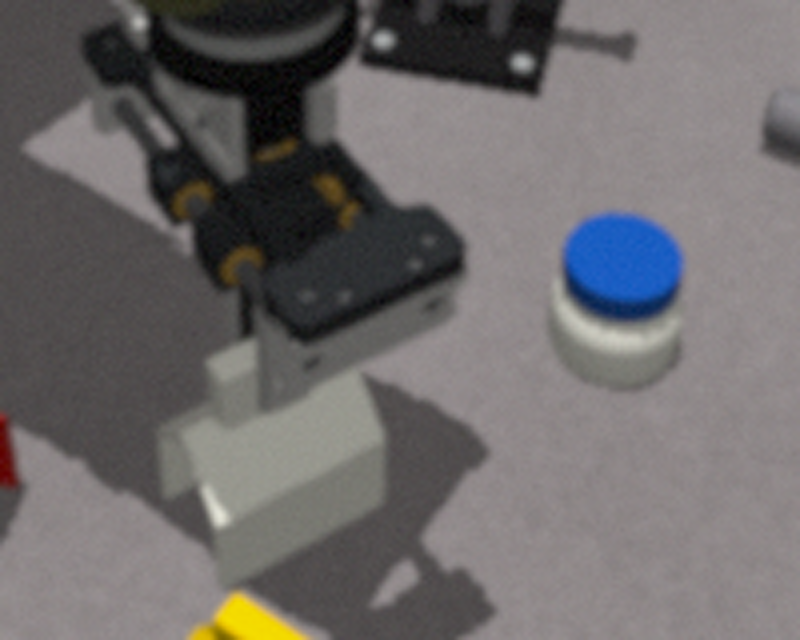

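Grasped: width 13.6 mm and the fin sits between the pads in the crop. Lifting and turning.

Emit:
drive_tool --increments '[[[0, 0, 0], [0, 0, -15], 0.05], [[0, 0, 0], [0, 0, -30], 0.05], [[0, 0, 0], [0, 0, -40], 0.05], [[0, 0, 0], [0, 0, -40], 0.05], [[0, 0, 0], [0, 0, -40], 0.05], [[0, 0, 0], [0, 0, -40], 0.05], [[0, 0, 0], [0, 0, -30], 0.05], [[0, 0, 0], [0, 0, -20], 0.05], [[0, 0, 9.3], [0, 0, 0], 0.05], [[0, 0, 9.3], [0, 0, 0], 0.05], [[0, 0, 9.3], [0, 0, 0], 0.05], [[0, 0, 9.3], [0, 0, 0], 0.05], [[0, 0, 9.2], [0, 0, 0], 0.05], [[0, 0, 0], [0, 0, 0], 0.05]]'

```text
time_s: 17.9
ee_pos: [0.4579, -0.2885, 0.3462]
eef_rot: [-3.141, -0.0, -1.86]
force: [-0.7, -0.1, -2.6]
grip_width: 0.0143
```

```bash
python3 - <<'E'
from h import *
go([.5727,.0435,.345],-1.861)
E
```

```text
t 17.9 pos [ 0.4579 -0.2885  0.3462] rpy [-3.141 -0.    -1.86 ] F [-0.69 -0.06 -2.59] w 0.0143
tool shift mm [-351.   -15.3    1.1] turn z deg 0.1
```

Emit:
drive_tool --increments '[[[0, 0, 0], [-21, -0.9, 0], 0.05], [[0, 0, 0], [-35, -1.5, 0], 0.05], [[0, 0, 0], [-40, -1.7, 0], 0.05], [[0, 0, 0], [-40, -1.7, 0], 0.05], [[0, 0, 0], [-40, -1.7, 0], 0.05], [[0, 0, 0], [-40, -1.7, 0], 0.05], [[0, 0, 0], [-40, -1.7, 0], 0.05], [[0, 0, 0], [-40, -1.7, 0], 0.05], [[0, 0, 0], [-35, -1.5, 0], 0.05], [[0, 0, 0], [-20, -0.9, 0], 0.05], [[0, 0, 0], [0, 0, 0], 0.05], [[0, 0, 0], [0, 0, 0], 0.05]]'

```text
time_s: 19.4
ee_pos: [0.5727, 0.0425, 0.3456]
eef_rot: [-3.142, -0.0, -1.861]
force: [0.3, 0.7, -1.7]
grip_width: 0.014
```

```bash
python3 - <<'E'
from h import *
go([.5727,.0435,.2435],-1.861)
im=ctrl.camera('side');cv2.imwrite('pics/s8.png',im[:,:,::-1])
crop('pics/s8.png',210,60,160,200,3,'pics/s8c.png')
c=ctrl.calibration('wrist');im=ctrl.camera('wrist');cv2.imwrite('pics/w8.png',im[:,:,::-1])
E
```

```text
t 19.4 pos [0.5727 0.0425 0.3456] rpy [-3.142 -0.    -1.861] F [ 0.34  0.69 -1.66] w 0.014
tool shift mm [ -0.9   0.3 102.1] turn z deg 0.0
```

View pics/s8c.png

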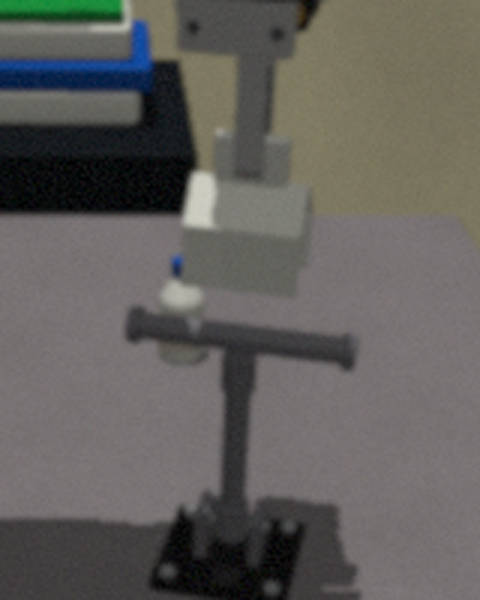

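View pics/w8.png

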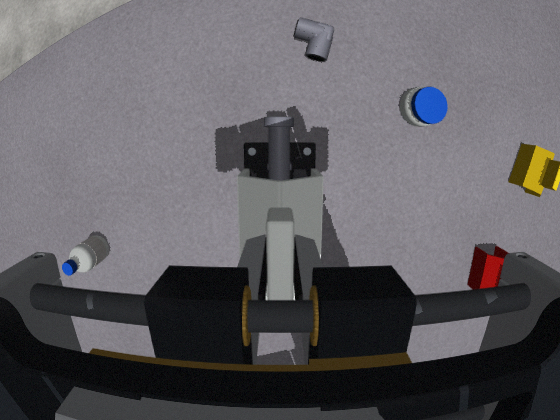

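Aligned: in the wrist view the cover is centred at column 281 and the bar at 279, and the side view shows the cover level above the bar's middle. Descending gently.

Emit:
drive_tool --increments '[[[0, 0, 0], [-0.5, 0, 15], 0.05], [[0, 0, 0], [0, 0, 20], 0.05], [[0, 0, 0], [0, 0, 20], 0.05], [[0, 0, 0], [0, 0, 15], 0.05], [[0, 0, 0], [0, 0, 10], 0.05], [[0, 0, 0], [0, 0, 8], 0.05], [[0, 0, 0], [0, 0, 4], 0.05], [[0, 0, 0], [0, 0, 2], 0.05], [[0, 0, 0], [0, 0, 2], 0.05], [[0, 0, 0], [0, 0, 2], 0.05], [[0, 0, 0], [0, 0, 0], 0.05]]'

```text
time_s: 20.88
ee_pos: [0.573, 0.0439, 0.2474]
eef_rot: [3.142, -0.0, -1.861]
force: [-0.3, 0.5, -1.6]
grip_width: 0.0138
```

Emit:
drive_tool --increments '[[[0, 0, 0], [0, 0, 1], 0.05], [[0, 0, 0], [0, 0, 1], 0.05], [[0, 0, 0], [0, 0, 1], 0.05], [[0, 0, 0], [0, 0, 0], 0.05]]'

```text
time_s: 21.38
ee_pos: [0.573, 0.0439, 0.2444]
eef_rot: [3.141, -0.0, -1.861]
force: [-0.2, 0.2, -2.2]
grip_width: 0.0138
```

Emit:
drive_tool --increments '[[[0, 0, 0], [0, 0, 1], 0.05], [[0, 0, 0], [0, 0, 0.7], 0.05], [[0, 0, 0], [0, 0, 0], 0.05]]'

```text
time_s: 21.75
ee_pos: [0.5732, 0.0436, 0.2438]
eef_rot: [-3.14, -0.0, -1.861]
force: [-3.1, -2.2, 7.2]
grip_width: 0.014
```

Contact at z 0.2438, against an expected 0.2435, with about 9 N. Releasing.

Emit:
drive_tool --increments '[[[0, 0, 0], [0, 0, 0], 0.2], [[0, 0, 0], [0, 0, 0], 0.25], [[0, 0, 0], [0, 0, 0], 0.35], [[0, 0, 0], [0, 0, 0], 0.45], [[0, 0, 0], [0, 0, 0], 0.5], [[0, 0, 0], [0, 0, 0], 0.5], [[0, 0, 0], [0, 0, -10], 0.5], [[0, 0, 0], [0, 0, -20], 0.5], [[0, 0, 0], [0, 0, -30], 0.5], [[0, 0, 0], [0, 0, -40], 0.5], [[0, 0, 0], [0, 0, 0], 0.5]]' --squeeze 5

```text
time_s: 23.12
ee_pos: [0.5736, 0.0439, 0.3465]
eef_rot: [-3.136, 0.002, -1.861]
force: [0.3, 0.4, -0.9]
grip_width: 0.0473
```

Emit:
drive_tool --increments '[[[0, 0, 0], [40, 0, 0], 0.5], [[0, 0, 0], [50, 0, 0], 0.5], [[0, 0, 0], [50, 0, 0], 0.5], [[0, 0, 0], [50, 0, 0], 0.5], [[0, 0, 0], [50, 0, 0], 0.5], [[0, 0, 0], [0, 0, 0], 0.5], [[0, 0, 0], [0, 0, 0], 0.5]]'

```text
time_s: 24.0
ee_pos: [0.5044, -0.1857, 0.3425]
eef_rot: [3.141, 0.0, -1.861]
force: [0.1, 0.0, 0.7]
grip_width: 0.0472
```

```bash
python3 - <<'E'
from h import *
go([.5727,.0435,.2435],-1.861)
for n in ['side','top']:
    im=ctrl.camera(n);cv2.imwrite(f'pics/{n}9.png',im[:,:,::-1])
crop('pics/side9.png',210,100,160,180,3.3,'pics/s9c.png')
crop('pics/top9.png',205,150,130,100,6,'pics/t9c.png')
print(proj('top',[.5727,.0435,.2531]),proj('side',[.5727,.0435,.2531]))
E
```

```text
t 24.0 pos [ 0.5044 -0.1857  0.3425] rpy [ 3.141  0.    -1.861] F [0.14 0.02 0.69] w 0.0472
tool shift mm [-2.391e+02  1.000e-01  9.910e+01] turn z deg -0.0
[265.90543857 192.94263155] [291.23850944 152.38408164]
```

View pics/s9c.png

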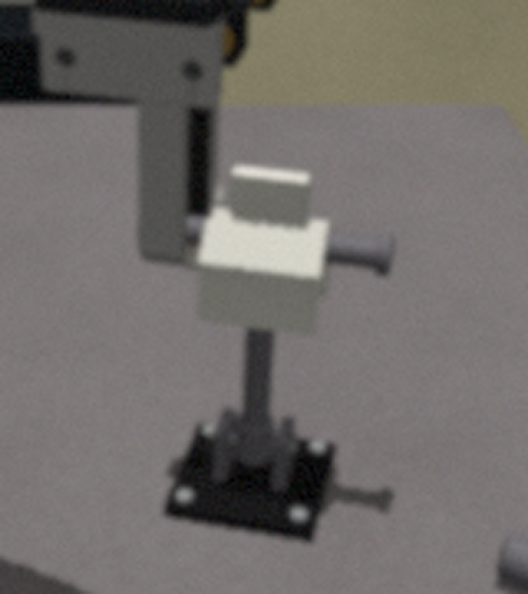

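View pics/t9c.png

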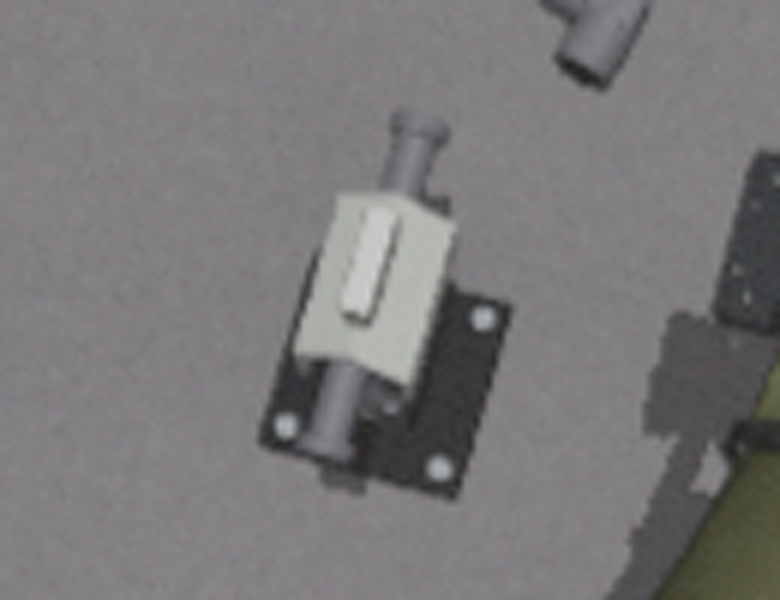

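The fin top appears at top (266.2,193.4) and side (292,152.3). For a fully seated cover I predicted (265.9,192.9) and (291.2,152.4), so they agree. The cover is level and parallel to the bar, and the robot is clear. Handing in.

```bash
python3 -c "
from station import ctrl
ctrl.hand_in()"
```

```text
the job is handed in; nothing more can be done
```

I swung the post up against its stop and released it. I then took the white cover by its fin, lowered it onto the middle of the crossbar with about 9 N of contact, let go and moved clear. The job was handed in at about 24 s of the 58 s allowed; hand-in gives no verdict.

- **Cover:** In the last pictures the fin top lay within about 1 pixel of where a fully seated, centred cover should show, in both the top and side views. The ridge looked parallel to the bar and the cover level.
- **Post:** It held upright after I let go. At the stop it resisted with about 23 N.
- **Bystanders:** I went nowhere near the tub, bottle or elbow, but I did not re-measure their positions at the end.
- **Disagreements:**
  - The swing arc I planned was a few millimetres off, which put up to 26 N on the tool mid-swing. I corrected it with a lighter grip.
  - The two camera views differed by about 4 mm on the upright bar's position, within the cover's slack, and the placed result confirmed the position I used.

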